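Index the swivel stage to its second station

TASK

The gear blank bolted on the swivel stage has been checked at its first station and must go to the second. Draw the red spring index pin out of its hole, swing the stage by it anticlockwise (seen from above) until you feel the next hole, and let the pin drop fully home there; never force the pin hard against the plates or the side of a hole. Leave the loupe, the bottle, the turned shaft and the ring standing where they are.

Things in the scene. Friction and masses are not known exactly. Their poses are not given: they have to be found in the camera images.
- swivel_base: Green cast base of the swivel stage, fixed to the bench, about 190 mm across. Origin on the vertical swivel axis at bench height. Its near side carries two curved steel index plates, 57 to 92 mm from the axis: a bright fixed plate (top 27 mm above the bench), then, anticlockwise from above, a dark adjustable plate (top 26 mm). A spindle hub, the work and the pin arm turn above them.
- first_hole (a point): Mouth of the first hole in the bright plate (12 mm wide, 75 mm from the axis). This plate goes on flat for 52 degrees past it; the dark plate follows, 1 mm lower, with the second hole (same size and radius), then solid steel. The dark plate is set anew for each job: its hole is 1.05 to 1.50 rad anticlockwise of the first, an angle not measured but seen, or felt as the pin drops. No other holes.
- pivot (a point): Point on the swivel axis 47 mm above the bench, on the stage's round work table (72 mm across). The gear blank (48 mm across), nut and stud on it reach 88 mm above the bench and turn with the stage.
- swing (a joint): Angle of the stage, rad: 0 with the arm over the first hole, growing anticlockwise from above, stop at 1.68. The arm is a steel bar 24 mm wide (27 mm round end), top 41 mm above the bench, out to 89 mm from the axis. Greased: dry friction about 0.1 N m (1.3 N at the knob) plus a little drag with speed, no spring: it stays where it is left.
- pin (a joint): How far the spring pin is drawn up, m: 0 fully home in a hole (knob down on its sleeve), about 0.010 with its nose on the bright plate, 0.009 on the dark plate, at most 0.015. A spring pushes it down with 4 N at 0, 7.5 N at 0.014. It slides freely up and down in the arm, so a knob that is only pushed sideways, not gripped, drops by itself over a hole.
- knob_grip (a point): Centre of the red upright cylindrical pull knob of the pin, 75 mm from the swivel axis: 25 mm diameter, from 9 mm below to 10 mm above this point, domed top 12 mm above; the point is 67 mm above the bench with the pin home. Moves with pin and arm. Below the knob: an 8 mm radius neck and a hex sleeve of 11.5 mm radius, 41 to 52 mm above the bench.
- pin_nose: Steel nose of the pin, 10 mm diameter with a round end, tip 17 mm above this origin; the origin is 67 mm straight below the knob's centre. Home, it stands 10 mm deep in the first hole or 9 mm in the second. The force on this nose must stay below 25 N; riding on a plate under its spring it carries 6 to 7 N.
- loupe: Bystander: black stand magnifier, 42 mm diameter, 41 mm high, standing; origin at the centre of its underside.
- lens_fluid: Bystander: amber dropper bottle, 34 mm diameter, 102 mm high, standing; origin at the centre of its underside.
- spindle_nose: Bystander: stepped turned steel shaft standing on its flange, 40 mm diameter, 50 mm high; origin at the centre of its underside.
- spacer_ring: Bystander: steel ring lying flat, 42 mm diameter, 12 mm high; origin at the centre of its underside.
Mind the look-alikes: they are no part of the job. Of the things that look like the swivel_base, the larger one is meant.

How it is judged:
By the outcome, as a careful person would: the job done as asked, in the order asked, and still so for the second after the job is handed in, with the robot touching nothing.
It also fails if it takes over 48 s, if anything falls off the work surface, if the arm or the gripper's body presses on something with over 40 N, if the wrist force passes 120 N, or if a joint passes its speed limit or range.

ROBOT

A 6-joint arm with a two-finger parallel gripper is mounted at the origin on a cart in front of the work surface, level with it; the furniture and walls round the work are solid. World frame = base frame: x ahead of the robot, y to its left, z up, the work surface at z = 0. Lengths are in m, angles in rad, forces in N, time in s.
With the tool pointing down it reaches from about 0.35 to 0.775 m from the base axis. Payload 5.5 kg.
Tool frame: the origin (TCP) lies on the centre line of the jaws, within the pads' length; the fingertips stand 11 mm ahead of it and the grasp point (between the pads) lies 8 mm behind it; z points along the fingers, y is the line along which they close (so a half turn about z gives the same grasp; the last joint's range is limited). The gripper opens to 85 mm and grips with 20 to 120 N. Pads are 22 mm wide; open, the fingers measure 114 mm over their backs; the gripper's body (76 mm by 85 mm) begins 54 mm behind the grasp point. The pads swing forward as they close: fully open they stand 13 mm farther back than shut.
Start: joints at [1.026, 0.313, 0.046, 1.304, 0, 1.431], TCP at [0.226, 0.529, 0.242] pointing down, gripper open.
Joint ranges: [-2.76, 2.76], [-0.86, 1.69], [-1.03, 1.26], [-2.2, 2.34], [-1.47, 1.5], [-3.14, 3.14]. Speed limits (rad/s): [2.57, 2.57, 3.14, 3.14, 3.14, 3.14].

INTERFACE

Orientations are given as a unit quaternion [w, x, y, z].
In Python, from workcell import get_state, eyes, env gives the robot as it stands.
- The arm moves only by the shell command python3 -m inch 'ROWS' [OPENING] [FORCE]. ROWS is JSON, one flat list of numbers, 4 for each row, row after row: the shift along the tool's x, y, z in cm, then the turn about the tool's z in rad. A call has exactly 5 rows; each row shifts and turns the commanded pose from where the row before left it, along the tool's axes as they then stand; what a row does not reach is not made up. A row lasts 1/12 s, in which the tool goes at most 41.7 mm and 7.16 degrees, less where a joint would pass 70% of its speed; a pose out of reach is approached as far as the arm can. A call is refused whole if a number of a shift passes 4.17 or a number of a turn 0.125, either way. A call with a gripper value outside its range is refused whole. OPENING is the opening, from -1 (shut) to 1 (fully open), set as the call begins (- or left out, the last holds). The fingers move at their own pace and stop on an object; FORCE is the grip in N (left out, the last holds). Time passes only in rows, so rows that do not move let the fingers close, or fill a call up. It gives the time, the measured TCP pose, the force, the opening and the grip force at its end, in the units of the state.
- get_state(): the state, without advancing time (a new reading comes with each control period).
- eyes.read_camera(name): name is "side" or "top"; returns the picture (420x560x3 uint8, red, green, blue); there is no depth.
- eyes.camera_info(name): a dict with "fovy" (degrees; the focal length in pixels is half the picture's height over the tangent of half this angle, whatever the lens; pixels are square), "cx", "cy" (the principal point, pixels), "xyz" and "orientation" of the camera in the world. Camera axes: x right, y down, z forward; pixel columns grow to the right and rows downward; lengths in m; the calibration is good to about 2 mm. A picture is of the moment at which its call begins. camera_info takes no time and is no camera call.
- env.hand_in(): hands the job in; it is judged then, once.
The state is a dict: "clock": time; "joint_pos": joint angles; "qvel": joint speeds; "tau": joint torques, N m; "tcp_pos": TCP position; "orientation": TCP orientation; "wrist_force": force on the tool from outside, world axes, zero at the start; "ft_torque": the same for the moment, N m; "finger_gap": finger opening in m; "grip_force": force on a finger pad.
Only numpy, scipy, OpenCV 4.12 (cv2) and the standard library are available. Lean on these libraries where they do the work, as an engineer would, in place of code of your own. Each camera call takes 0.05 s, during which the arm holds its last target. There are 200 camera calls.

## Working session

There is one attempt and no reset: what is moved stays moved. The work goes in short steps, Python scripts to look and compute and a shell command to move; the robot and the scene stay as the last step left them, time stands still between calls to the robot, and variables do not carry over. Pictures are saved under pics/ and viewed, at most 10 in all, crops included, and the job is handed in when it is done.

```bash
mkdir -p pics; python3 - <<'E'
from workcell import get_state, eyes, env
import cv2
for n in("side","top"):
    im=eyes.read_camera(n); cv2.imwrite(f"pics/{n}0.png",im[:,:,::-1]); print(n,eyes.camera_info(n))
s=get_state(); print(s)
E
```

```text
side {'fovy': 49.86422726635812, 'cx': 279.4859222205752, 'cy': 215.5793165550642, 'xyz': array([ 0.30967126, -0.49235945,  0.58734405]), 'orientation': array([-0.42543215,  0.88164843, -0.18051601,  0.09548556])}
top {'fovy': 54.279340794350006, 'cx': 283.2870129464052, 'cy': 202.04804104911727, 'xyz': array([0.48668498, 0.13952395, 0.92147744]), 'orientation': array([-0.03112935,  0.70959383, -0.70200243,  0.05196285])}
{'clock': 0.1, 'joint_pos': array([1.02639319e+00, 3.13914632e-01, 4.51077606e-02, 1.30359101e+00,
       1.14429014e-05, 1.43118391e+00]), 'qvel': array([-0.000593  , -0.0009494 ,  0.00455996, -0.00057176, -0.00016329,
        0.00011225]), 'tau': array([ 3.54152173e-03, -4.81723809e+01,  2.99245691e+01,  1.27298950e-02,
       -1.40160332e-04,  1.13239270e-05]), 'tcp_pos': array([0.22623986, 0.52815821, 0.24151029]), 'orientation': array([-2.73954670e-04,  2.01016308e-01,  9.79587568e-01, -7.52481364e-04]), 'wrist_force': array([0.74946347, 0.0241234 , 0.10878019]), 'ft_torque': array([-0.0222219 , -0.02515184,  0.00114304]), 'grip_force': 0.0, 'finger_gap': 0.08514816985322152}
```

View pics/side0.png

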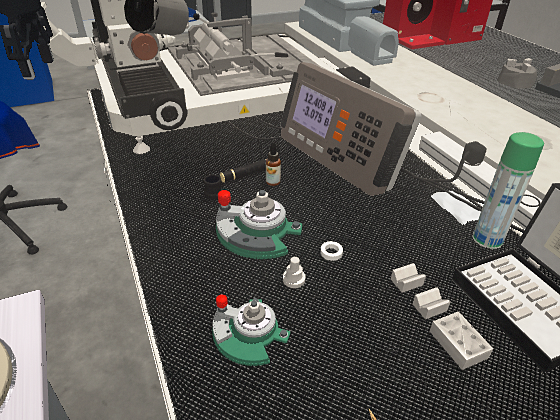

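View pics/top0.png

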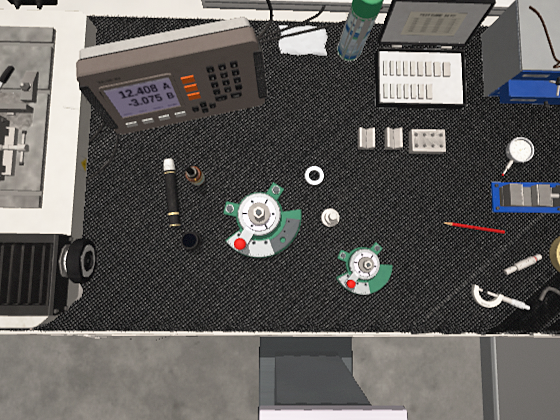

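The larger stage is at about (260,213) in the top view, with its red knob at (240,243). The dark plate is right of the bright one, near (285,240). The loupe is at (191,242), the bottle (194,175), the shaft (330,217) and the ring (314,175).

```bash
cat >h.py <<'E'
from workcell import get_state, eyes, env
import numpy as np, cv2
from scipy.spatial.transform import Rotation as R
def cam(n):
    c=eyes.camera_info(n); q=c["orientation"]; return c, 210/np.tan(np.radians(c["fovy"]/2)), R.from_quat([q[1],q[2],q[3],q[0]])
def ray(n,u,v,z):
    c,f,r=cam(n); d=r.apply([(u-c["cx"])/f,(v-c["cy"])/f,1]); return c["xyz"]+d*(z-c["xyz"][2])/d[2]
def px(n,p):
    c,f,r=cam(n); q=r.inv().apply(np.array(p)-c["xyz"]); return q[:2]/q[2]*f+[c["cx"],c["cy"]]
def reds(n,im):
    h=cv2.cvtColor(im,cv2.COLOR_RGB2HSV); m=cv2.inRange(h,(0,150,90),(8,255,255))|cv2.inRange(h,(172,150,90),(180,255,255))
    k,_,st,ce=cv2.connectedComponentsWithStats(m); return [(st[i,4],ce[i].round(1)) for i in range(1,k) if st[i,4]>25]
E
python3 - <<'E'
from h import *
for n in("side","top"):
    im=cv2.imread(f"pics/{n}0.png")[:,:,::-1]
    for a,c in reds(n,im): print(n,a,c,ray(n,*c,.068 if n=="side" else .072))
    if n=="top": t=im
    else: s=im
for nm,u,v,z in(("nut",259.5,212,.088),("loupe",191,242,.041),("bottle",194,175,.05),("shaft",330,217,.025),("ring",314,175,.006)): print(nm,ray("top",u,v,z))
print("nut side",ray("side",262.5,194,.088))
a=cv2.resize(t[165:275,170:350],None,fx=4.2,fy=4.2,interpolation=cv2.INTER_CUBIC); cv2.imwrite("pics/c1.png",a[:,:,::-1])
a=cv2.resize(s[170:270,195:315],None,fx=5.5,fy=5.5,interpolation=cv2.INTER_CUBIC); cv2.imwrite("pics/c2.png",a[:,:,::-1])
E
```

```text
side 3619 [437.7  22.2] [1.6968228  1.03736026 0.068     ]
side 172 [223.8 197.2] [0.50221646 0.20187013 0.068     ]
side 136 [221.4 300.7] [ 0.41727449 -0.04752388  0.068     ]
top 192 [478.2 227.7] [ 0.53800184 -0.29576684  0.072     ]
top 106 [239.4 243.6] [0.49997647 0.20445805 0.072     ]
top 57 [350.6 283.5] [ 0.42071991 -0.02472227  0.072     ]
nut [0.56424988 0.16372325 0.088     ]
loupe [0.50287292 0.30951835 0.041     ]
bottle [0.6458278  0.30642485 0.05      ]
shaft [0.5608859  0.01030991 0.025     ]
ring [0.65781151 0.0436718  0.006     ]
nut side [0.56567983 0.15710209 0.088     ]
```

View pics/c1.png

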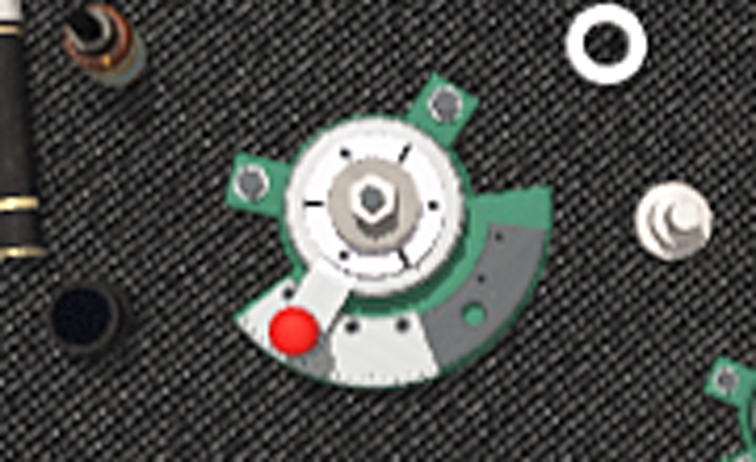

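View pics/c2.png

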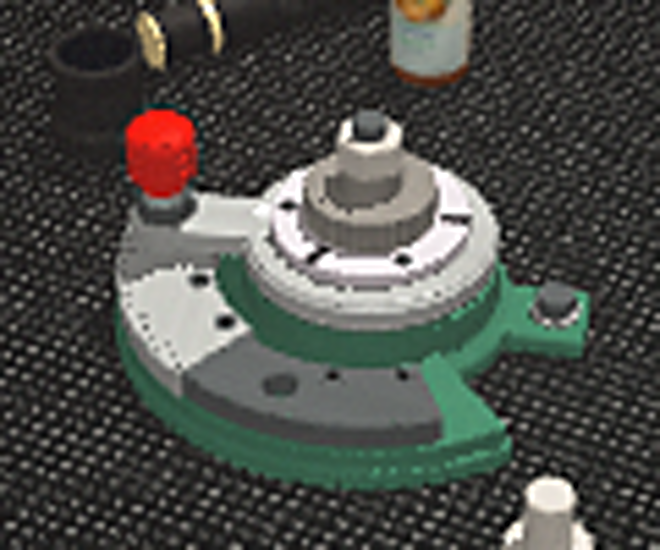

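The second hole shows at crop pixel (474,315) in the top view and (280,384) in the side view. The table centre is near (375,206) in the top crop. The path around the knob is clear.

```bash
cat >rel.py <<'E'
from h import *
AX=np.array([.5655,.1605])
def tool():
    s=get_state(); q=s["orientation"]; r=R.from_quat([q[1],q[2],q[3],q[0]]).as_matrix(); return s,r
def goto(p,yang):
    s,r=tool(); d=r.T@(np.array(p)-s["tcp_pos"]); a=np.arctan2(r[1,1],r[0,1]); t=(a-yang+np.pi/2)%np.pi-np.pi/2
    print("shift cm",(d*100).round(2),"turn",round(t,3),"q6",s["joint_pos"][5].round(2))
E
python3 - <<'E'
from rel import *
f=lambda u,v,x,y,k:(x+(u+.5)/k-.5,y+(v+.5)/k-.5)
tab=ray("top",*f(375,206,170,165,4.2),.047); stud=ray("top",*f(372,199,170,165,4.2),.088)
h2=ray("top",*f(474,315,170,165,4.2),.0255); h2s=ray("side",*f(280,384,195,170,5.5),.0255)
print("tab",tab,"stud",stud,"h2",h2,h2s)
k=np.array([.501,.2033,.067]); 
for ax in(tab[:2],stud[:2],(tab+stud)[:2]/2,AX):
    a=np.arctan2(*(k[:2]-ax)[::-1]); b=[np.arctan2(*(p[:2]-ax)[::-1]) for p in(h2,h2s)]
    print(ax,"knob r",np.hypot(*(k[:2]-ax)),"ang",a,"h2 r",[np.hypot(*(p[:2]-ax)) for p in(h2,h2s)],"swing",[(x-a)%6.283 for x in b])
goto([.501,.2033,.12],np.arctan2(.0428,-.0645)-np.pi/2)
E
```

```text
tab [0.56447082 0.16612881 0.047     ] stud [0.56421841 0.16639089 0.088     ] h2 [0.51022364 0.11457584 0.0255    ] [0.51369946 0.11465857 0.0255    ]
[0.56447082 0.16612881] knob r 0.07355435333531635 ang 2.6117972941185807 h2 r [np.float64(0.07483625592127524), np.float64(0.07229742558577171)] swing [np.float64(1.2895486401405956), np.float64(1.3218436346899987)]
[0.56421841 0.16639089] knob r 0.07320416548166454 ang 2.6131440629626312 h2 r [np.float64(0.07483470874688117), np.float64(0.07230765875224394)] swing [np.float64(1.2930640328413956), np.float64(1.325527416419468)]
[0.56434462 0.16625985] knob r 0.0733792427717987 ang 2.61246907174406 h2 r [np.float64(0.0748352611895849), np.float64(0.07230231345414476)] swing [np.float64(1.2913079181569938), np.float64(1.323687310348375)]
[0.5655 0.1605] knob r 0.0774085912544596 ang 2.5557398138390828 h2 r [np.float64(0.07186448311428238), np.float64(0.06917176698135029)] swing [np.float64(1.2789149048229396), np.float64(1.3101110875117792)]
shift cm [-38.05 -19.02  12.17] turn 0.181 q6 1.43
```

```bash
for i in 1; do
python3 -m inch '[-1.5,-0.8,0,0, -2.5,-1.3,0,0, -2.5,-1.3,0,0, -2.5,-1.3,0,0, -2.5,-1.3,0,0]' 0.1 40
python3 -m inch '[-2.5,-1.3,0,0, -2.5,-1.3,0,0, -2.5,-1.3,0,0, -2.5,-1.3,0,0, -2.5,-1.3,0,0]'
python3 -m inch '[-2.5,-1.3,0,0, -2.5,-1.3,0,0, -2.5,-1.3,0,0, -2.5,-1.3,1,0.07, -2.5,-1.3,1,0.064]'
python3 -m inch '[-1.2,-0.6,2,0, 0,0,2,0, 0,0,2,0, 0,0,1,0, 0,0,0,0]'
done
sed -i 's/^AX=.*/AX=np.array([.5648,.1655])/' rel.py
python3 - <<'E'
from rel import *
a=np.arctan2(.0385,-.0644)
goto([.5004,.2040,.12],a-np.pi/2); s,r=tool(); print(s["tcp_pos"],r.round(3))
im=eyes.read_camera("side"); print(reds("side",im)); cv2.imwrite("pics/s1.png",cv2.resize(im[80:280,130:360],None,fx=3.4,fy=3)[:,:,::-1])
E
```

```text
clock: 0.52
tcp_pos: [0.3088, 0.427, 0.2418]
orientation: [-0.0, 0.201, 0.98, -0.0]
wrist_force: [-0.1, 0.1, 0.6]
finger_gap: 0.0472
grip_force: 0.0
clock: 0.93
tcp_pos: [0.3983, 0.3178, 0.242]
orientation: [-0.0, 0.201, 0.98, -0.0]
wrist_force: [0.8, 0.1, -0.1]
finger_gap: 0.0471
grip_force: 0.0
clock: 1.35
tcp_pos: [0.4867, 0.2079, 0.2223]
orientation: [0.0, 0.268, 0.964, 0.0]
wrist_force: [0.3, -0.6, -0.1]
finger_gap: 0.0466
grip_force: 0.0
clock: 1.77
tcp_pos: [0.4908, 0.1971, 0.1496]
orientation: [-0.002, 0.266, 0.964, -0.001]
wrist_force: [-0.2, 0.0, -0.7]
finger_gap: 0.0471
grip_force: 0.0
shift cm [-0.48  1.1   2.95] turn -0.0 q6 0.77
[0.490816   0.19706771 0.14955077] [[-0.858  0.513 -0.005]
 [ 0.513  0.858 -0.001]
 [ 0.004 -0.004 -1.   ]]
[(np.int32(3618), array([437.7,  22.2])), (np.int32(171), array([223.8, 197.2])), (np.int32(136), array([221.4, 300.7]))]
```

View pics/s1.png

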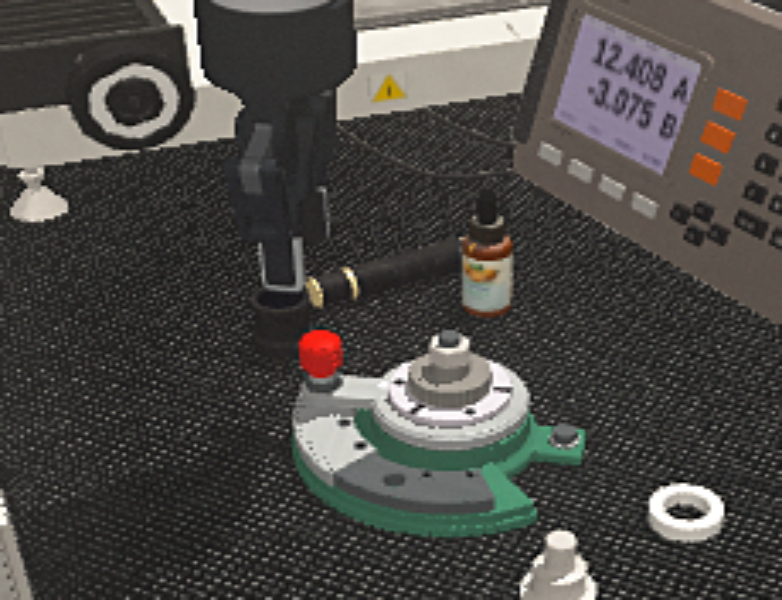

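The gripper hangs above and slightly off the knob, the loupe is untouched, and everything else is clear.

```bash

python3 -m inch '[-0.25,0.5,0.5,0, -0.23,0.6,0.5,0, 0,0,2,0, 0,0,1.5,0, 0,0,0,0]'
python3 - <<'E'
from rel import *
goto([.5004,.2037,.062],np.arctan2(.0385,-.0644)-np.pi/2)
im=eyes.read_camera("side"); print(reds("side",im)); cv2.imwrite("pics/s2.png",cv2.resize(im[150:260,170:310],None,fx=5,fy=5)[:,:,::-1])
E
```

```text
clock: 2.23
tcp_pos: [0.5017, 0.2049, 0.1052]
orientation: [-0.001, 0.266, 0.964, -0.001]
wrist_force: [-1.0, 0.2, -0.4]
finger_gap: 0.047
grip_force: 0.0
shift cm [ 0.04 -0.16  4.32] turn 0.001 q6 0.78
[(np.int32(3616), array([437.8,  22.2])), (np.int32(146), array([224.2, 198.2])), (np.int32(136), array([221.4, 300.7]))]
```

View pics/s2.png

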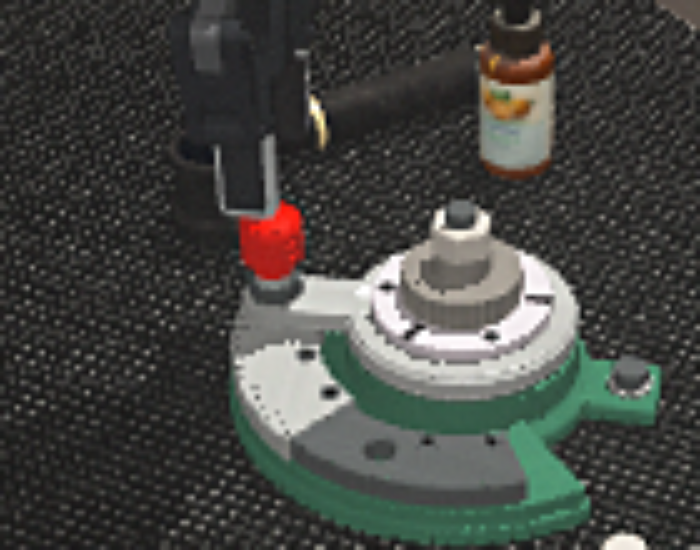

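The near finger sits just above and in front of the knob, as expected. I'll descend with a small lateral correction and close in stages.

```bash

python3 -m inch '[0,-0.16,0.8,0, 0,0,1,0, 0,0,1,0, 0,0,1,0, 0,0,0.5,0]' | grep -v ori
python3 -m inch '[0,0,0,0, 0,0,0,0, 0,0,0,0, 0,0,0,0, 0,0,0,0]' -0.3 20 | grep -v ori
python3 -m inch '[0,0,0,0, 0,0,0,0, 0,0,0,0, 0,0,0,0, 0,0,0,0]' -0.36 20| grep -v ori
python3 - <<'E'
from rel import *
im=eyes.read_camera("side"); print(reds("side",im)[1:]); s=get_state(); print(s["wrist_force"],s["ft_torque"])
E
```

```text
clock: 2.7
tcp_pos: [0.501, 0.2031, 0.0627]
wrist_force: [-0.8, -0.5, 0.2]
finger_gap: 0.0471
grip_force: 0.0
clock: 3.12
tcp_pos: [0.5022, 0.2034, 0.0648]
wrist_force: [-1.1, -0.4, -0.5]
finger_gap: 0.03
grip_force: 0.0
clock: 3.53
tcp_pos: [0.5018, 0.2033, 0.0644]
wrist_force: [-0.6, 0.8, -0.3]
finger_gap: 0.0275
grip_force: 0.0
[(np.int32(28), array([228.9, 196.4])), (np.int32(136), array([221.4, 300.7]))]
[ 0.29621702  0.12436177 -0.13021561] [0.01511248 0.0113189  0.00731559]
```

```bash

python3 -m inch '[0,0,0,0, 0,0,0,0, 0,0,0,0, 0,0,0,0, 0,0,0,0]' -0.45 20| grep -v ori
python3 -m inch '[0,0,0,0, 0,0,0,0, 0,0,0,0, 0,0,0,0, 0,0,0,0]' -0.6 35| grep -v ori
```

```text
clock: 4.0
tcp_pos: [0.5017, 0.2033, 0.0644]
wrist_force: [-0.2, -0.6, 1.4]
finger_gap: 0.0243
grip_force: 19.6
clock: 4.42
tcp_pos: [0.5018, 0.2032, 0.0644]
wrist_force: [-1.9, -1.1, 5.3]
finger_gap: 0.0235
grip_force: 34.1
```

```bash

python3 -m inch '[0,0,-0.3,0, 0,0,-0.3,0, 0,0,-0.3,0, 0,0,-0.3,0, 0,0,0,0]' | grep -v ori
python3 -m inch '[0,0,0,0, 0,0,0,0, 0,0,0,0, 0,0,0,0, 0,0,0,0]' | grep -v ori
```

```text
clock: 4.83
tcp_pos: [0.5016, 0.2032, 0.0763]
wrist_force: [1.9, -0.1, -7.3]
finger_gap: 0.0238
grip_force: 34.7
clock: 5.25
tcp_pos: [0.5016, 0.2032, 0.0761]
wrist_force: [1.6, -0.9, -7.7]
finger_gap: 0.0235
grip_force: 34.7
```

```bash

python3 -m inch '[0,0,-0.07,0, 0,-0.15,0,-0.02, -0.01,-0.3,0,-0.04, -0.01,-0.375,0,-0.05, -0.01,-0.375,0,-0.05]' | grep -v ori
python3 -m inch '[-0.01,-0.375,0,-0.05, -0.01,-0.3,0,-0.04, 0,-0.15,0,-0.02, 0,0,0,0, 0,0,0,0]' | grep -v ori
python3 - <<'E'
from rel import *
s,r=tool(); d=s["tcp_pos"][:2]-AX; print(np.hypot(*d),np.arctan2(d[1],d[0])-2.603, np.arctan2(r[1,1],r[0,1])+np.pi/2-2.603, r.T@s["wrist_force"])
E
```

```text
clock: 5.67
tcp_pos: [0.4965, 0.1925, 0.0771]
wrist_force: [3.3, -0.1, -8.6]
finger_gap: 0.0239
grip_force: 34.7
clock: 6.08
tcp_pos: [0.494, 0.1845, 0.0771]
wrist_force: [2.6, -1.4, -7.3]
finger_gap: 0.0236
grip_force: 34.8
0.07333862068018135 0.27668346801783494 0.2692415702908115 [-2.86956301 -0.66661414  7.26925762]
```

```bash
cat >chk.py <<'E'
from rel import *
s,r=tool(); d=s["tcp_pos"][:2]-AX; f=r.T@s["wrist_force"]
th=np.arctan2(d[1],d[0])-2.603
im=eyes.read_camera("side"); h=cv2.cvtColor(im,cv2.COLOR_RGB2HSV); m=cv2.inRange(h,(0,150,90),(8,255,255))|cv2.inRange(h,(172,150,90),(180,255,255))
m[:150]=0; m[280:]=0; v,u=np.nonzero(m)
t=2.603+th; b=[px("side",[*(AX+.075*np.array([np.cos(t),np.sin(t)])),z])[1] for z in(.058,.067)]
print(f"t {s['clock']:.2f} r {np.hypot(*d):.4f} th {th:.3f} tool {np.arctan2(r[1,1],r[0,1])+np.pi/2-2.603:.3f} F {f.round(1)} gap {s['finger_gap']:.4f} red {len(u)} u {u.min() if len(u) else 0}-{u.max() if len(u) else 0} v {v.min() if len(v) else 0}-{v.max() if len(v) else 0} bottom home/up {b[0]:.1f} {b[1]:.1f}")
import sys; sys.exit(1 if abs(f[1])>6 else 0)
E
python3 -m inch '[0,0,0,0, 0,0,0,0, 0,0,0,0, 0,0,0.25,0, 0,0,0.25,0]' -0.32 20 >/dev/null; python3 chk.py &&
python3 -m inch '[0,-0.15,0,-0.02, -0.01,-0.225,0,-0.03, -0.01,-0.3,0,-0.04, -0.01,-0.3,0,-0.04, -0.01,-0.3,0,-0.04]' >/dev/null; python3 chk.py &&
python3 -m inch '[-0.01,-0.3,0,-0.04, -0.01,-0.3,0,-0.04, -0.01,-0.3,0,-0.04, -0.01,-0.3,0,-0.04, -0.01,-0.3,0,-0.04]' >/dev/null; python3 chk.py
```

```text
t 6.50 r 0.0732 th 0.270 tool 0.270 F [ 0.4 -0.9  0.4] gap 0.0290 red 18 u 1-269 v 150-204 bottom home/up 207.2 203.4
t 6.97 r 0.0733 th 0.432 tool 0.444 F [0.2 5.7 2.4] gap 0.0289 red 42 u 1-273 v 150-208 bottom home/up 210.9 207.2
t 7.43 r 0.0733 th -5.645 tool 0.643 F [-1.6  7.2  1.2] gap 0.0292 red 70 u 1-271 v 150-214 bottom home/up 215.6 211.8
```

```bash
sed -i 's/-2.603$/-2.603; th%=2*np.pi/; s/m\[280:\]=0;/m[280:]=0; m[:,:190]=0; m[:,300:]=0;/' chk.py; sed -i "s/np.arctan2(r\[1,1\],r\[0,1\])+np.pi\/2-2.603:.3f/(np.arctan2(r[1,1],r[0,1])+np.pi\/2-2.603)%6.2832:.3f/" chk.py
python3 -m inch '[-0.01,-0.3,0,-0.04, -0.01,-0.3,0,-0.04, -0.01,-0.3,0,-0.04, -0.01,-0.225,0,-0.03, -0.01,-0.225,0,-0.03]' >/dev/null; python3 chk.py
python3 -m inch '[-0.01,-0.225,0,-0.03, -0.01,-0.225,0,-0.03, -0.01,-0.225,0,-0.03, -0.01,-0.225,0,-0.03, -0.01,-0.225,0,-0.03]' >/dev/null; python3 chk.py
python3 -m inch '[-0.01,-0.225,0,-0.03, -0.01,-0.225,0,-0.03, -0.01,-0.225,0,-0.03, -0.01,-0.225,0,-0.03, -0.005,-0.15,0,-0.02]' >/dev/null; python3 chk.py
python3 -c "
from h import *
im=eyes.read_camera('side'); cv2.imwrite('pics/s3.png',cv2.resize(im[150:260,170:310],None,fx=5,fy=5)[:,:,::-1])"
```

```text
t 7.90 r 0.0732 th 0.820 tool 0.821 F [-1.3  6.   0.2] gap 0.0294 red 100 u 222-274 v 161-219 bottom home/up 219.4 215.6
t 8.37 r 0.0735 th 0.979 tool 0.971 F [-1.8  3.6  2.1] gap 0.0292 red 128 u 226-275 v 161-222 bottom home/up 222.3 218.5
t 8.83 r 0.0734 th 1.118 tool 1.110 F [-2.5  5.9  1. ] gap 0.0292 red 160 u 230-270 v 161-224 bottom home/up 224.5 220.7
```

View pics/s3.png

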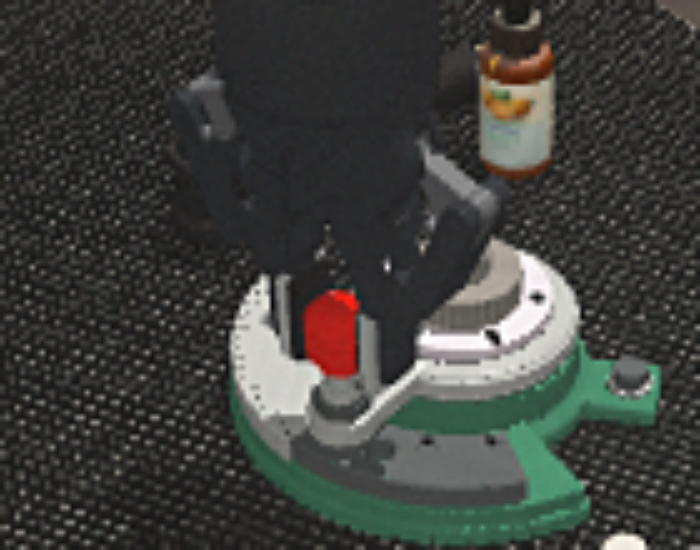

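The knob rides between the pads at crop (332,335), with its neck showing, so the pin is still up. The arm is just reaching the dark plate.

```bash

python3 -m inch '[-0.005,-0.15,0,-0.02, -0.005,-0.15,0,-0.02, -0.005,-0.15,0,-0.02, -0.005,-0.15,0,-0.02, 0,-0.075,0,-0.01]' >/dev/null; python3 chk.py
python3 -m inch '[0,-0.04,0,-0.005, 0,-0.04,0,-0.005, 0,-0.04,0,-0.005, 0,-0.04,0,-0.005, 0,-0.04,0,-0.005]' >/dev/null; python3 chk.py && 
python3 -m inch '[0,-0.04,0,-0.005, 0,-0.04,0,-0.005, 0,-0.04,0,-0.005, 0,-0.04,0,-0.005, 0,-0.04,0,-0.005]' >/dev/null; python3 chk.py
```

```text
t 9.35 r 0.0736 th 1.217 tool 1.201 F [-0.1  5.5  0.9] gap 0.0290 red 170 u 234-271 v 161-226 bottom home/up 225.8 222.0
t 9.82 r 0.0736 th 1.254 tool 1.225 F [0.7 3.7 2.3] gap 0.0293 red 177 u 235-269 v 163-226 bottom home/up 226.3 222.5
t 10.28 r 0.0728 th 1.295 tool 1.250 F [ 0.7  0.8 -0.7] gap 0.0293 red 176 u 237-269 v 161-228 bottom home/up 226.7 222.9
```

```bash

python3 -m inch '[0,0,0,0, 0,0,0,0, 0,0,0,0, 0,0,0,0, 0,0,0,0]' >/dev/null; python3 chk.py
python3 -c "
from h import *
im=eyes.read_camera('side'); cv2.imwrite('pics/s4.png',cv2.resize(im[180:250,200:290],None,fx=8,fy=8,interpolation=cv2.INTER_CUBIC)[:,:,::-1])"
```

```text
t 10.75 r 0.0732 th 1.283 tool 1.250 F [-0.1 -0.1 -0.6] gap 0.0290 red 152 u 238-270 v 161-231 bottom home/up 226.6 222.8
```

View pics/s4.png

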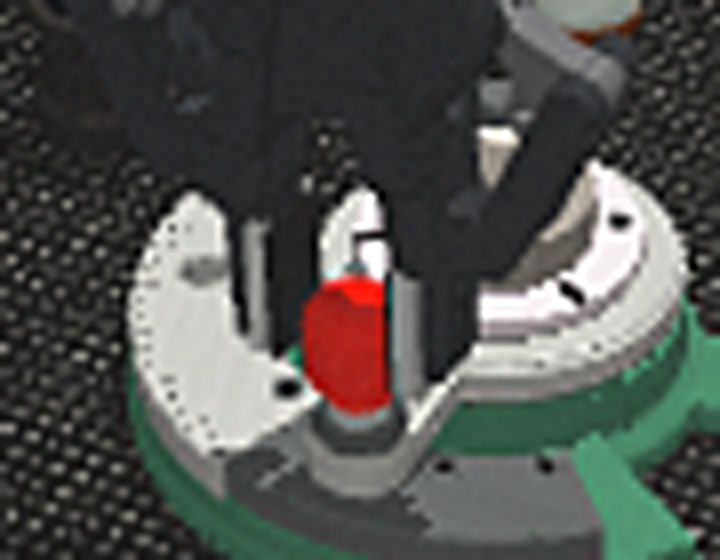

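The knob at crop (350,345) now sits down on its sleeve. Its lower edge dropped from v≈226 to 231 and the wrist force went to zero, so the pin appears to have dropped. I'll release, retreat upward and verify.

```bash

python3 -m inch '[0,0,0,0, 0,0,0,0, 0,0,0,0, 0,0,-0.5,0, 0,0,-1,0]' 0.1 | grep -v ori
python3 -m inch '[0,0,-1.5,0, 0,0,-2,0, 0,0,-2.5,0, 0,0,-2.5,0, 0,0,-2.5,0]' | grep -v ori
python3 -m inch '[2.5,0,-2,0, 3,0,-1,0, 3,0,0,0, 3,0,0,0, 0,0,0,0]' | grep -v ori
python3 - <<'E'
from h import *
s=eyes.read_camera("side"); t=eyes.read_camera("top"); rs=reds("side",s)[1:]; print(rs,reds("top",t))
a=cv2.resize(s[150:270,190:310],(480,480),interpolation=cv2.INTER_CUBIC); cv2.imwrite("pics/f.png",a[:,:,::-1])
AX=np.array([.5645,.166])
for th in(1.25,1.28,1.31):
    w=2.603+th
    for z in(.067,.076): print(th,z,px("side",[*(AX+.075*np.array([np.cos(w),np.sin(w)])),z]))
w=2.603; print("ref home",px("side",[*(AX+.075*np.array([np.cos(w),np.sin(w)])),.067]),"seen 223.8 197.2")
E
```

```text
clock: 11.27
tcp_pos: [0.5098, 0.1158, 0.0865]
wrist_force: [-0.4, 0.1, -0.3]
finger_gap: 0.0473
grip_force: 0.0
clock: 11.68
tcp_pos: [0.5107, 0.1159, 0.1992]
wrist_force: [1.0, -0.5, -0.0]
finger_gap: 0.0467
grip_force: 0.0
clock: 12.1
tcp_pos: [0.4199, 0.0392, 0.2282]
wrist_force: [-0.7, 0.2, 0.2]
finger_gap: 0.0473
grip_force: 0.0
[(np.int32(184), array([244. , 222.4])), (np.int32(136), array([221.4, 300.7]))] [(np.int32(194), array([478.2, 227.7])), (np.int32(104), array([282.6, 239. ]))]
1.25 0.067 [241.2183057  222.30982197]
1.25 0.076 [241.03051711 218.45024979]
1.28 0.067 [242.30718158 222.65069788]
1.28 0.076 [242.12666924 218.79003803]
1.31 0.067 [243.41519767 222.97087433]
1.31 0.076 [243.24211574 219.1092137 ]
ref home [222.38993177 197.13165854] seen 223.8 197.2
```

View pics/f.png

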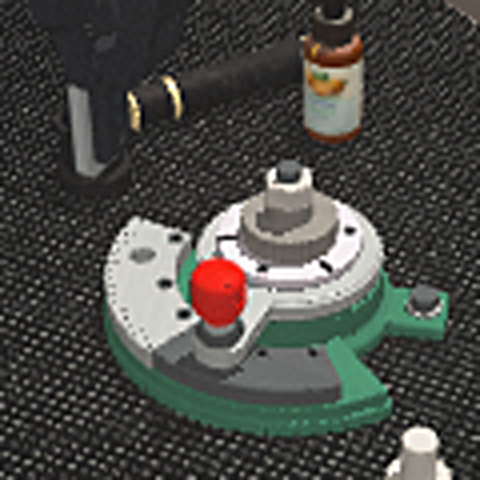

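The knob at (244,222.4) matches the home height; a raised knob would show at v≈219. The dark-plate hole is covered, the first hole is open, and the robot is clear. I'm handing in.

```bash
python3 -c "
from workcell import env
print(env.hand_in())"
```

```text
the job is handed in; nothing more can be done
None
```

The stage is at the second station with the index pin dropped home in the dark plate's hole; I kept clear of the loupe, bottle, shaft and ring, and handed the job in at about 12 s.

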